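# Index the potting carousel one hole

## Task

Bring the empty pot under the filling chute by indexing the potting carousel: with the fingertips, press the plunger's red cap down and, keeping it down, push it round to the next hole, on whichever side brings the empty pot to the chute, then let it spring fully up so that the table is locked there. Turn the table that way only and no further than that one hole. Do not touch or lift any pot, and leave everything on the bench where it is.

Things in the scene. Friction and masses are not known exactly. Their poses are not given: they have to be found in the camera images.
- carousel: The fixed carousel stand: round plywood base 390 mm across, with a turntable (grey disc 270 mm across, upper face 78 mm above the bench) on a vertical axis through its origin, which lies at bench height. x axis: from the turntable's axis to the filling chute; y to the left of that, z up. The plunger starts on the opposite (-x) side.
- middle_hole (a point): Middle hole of the fixed aluminium index plate (an arc, 152 to 198 mm from the axis, upper face, where this point lies, 60 mm above the bench). Five holes, 36 degrees apart and 175 mm from the axis, are joined by a narrow curved slot; a yellow dot marks each. The plunger starts in the middle one.
- turntable (a joint): Angle of the turntable, rad, positive counter-clockwise seen from above; 0 at the start (plunger in the middle hole). The holes lie at -1.257, -0.628, 0, 0.628 and 1.257. When the plunger is up in a hole the table is locked (about 0.02 rad of play). Free, it turns easily (about 1 N at the plunger).
- plunger (a joint): How far the plunger is pressed down, m: 0 fully up, 0.016 at its stop. A spring pushes it up: 5 N at first, 12 N at the stop. Its 16 mm thick round-nosed collar leaves the hole at 0.010. Between holes it rides under the index plate and stays down at about 0.010 even if let go; at a hole it springs up by itself, its nose centring the table from up to about 5 mm off.
- cap (a point): Centre of the inner floor of the plunger's red dished cap, which faces up on the turntable's blue arm, 175 mm from the table's axis; 115 mm above the bench when the plunger is up; moves with it. The round dish is 49 mm across inside, 56 mm outside, its rim 12 mm above the floor. Fingertips pressing in the dish can push its rim from inside to carry the plunger round.
- chute (a point): Centre of the mouth of the green hopper's chute (30 mm across), 175 mm above the bench and 100 mm from the table's axis; the hopper is fixed to the stand, 64 mm across and up to 233 mm above the bench.
- empty_pot: The one empty terracotta pot: hollow, 50 mm across the mouth, 36 mm at the foot, 50 mm tall, loose between four 8 mm rubber studs, 100 mm from the axis, 36 degrees to one side of the chute. Origin: centre of its underside. If it stands at positive carousel y, the table must turn to -0.628, which takes the cap towards positive carousel y; else the mirror image.
- pot_green: A loose terracotta pot planted with a succulent, like the empty one in size (50 mm across the mouth, 50 mm tall, about 75 mm with the plant). Origin: centre of its underside. It stands on the turntable next to the pot under the chute, on the side away from the empty pot.
- pot_under_chute: A loose terracotta pot planted with a succulent, like the empty one in size (50 mm across the mouth, 50 mm tall, about 75 mm with the plant). Origin: centre of its underside. It stands under the chute at the start.
- pot_left: A loose terracotta pot planted with a succulent, like the empty one in size (50 mm across the mouth, 50 mm tall, about 75 mm with the plant). Origin: centre of its underside. It stands on the turntable two places from the chute, on the +y side.
- pot_right: A loose terracotta pot planted with a succulent, like the empty one in size (50 mm across the mouth, 50 mm tall, about 75 mm with the plant). Origin: centre of its underside. It stands on the turntable two places from the chute, on the -y side.
- bench_pot: A loose terracotta pot planted with a succulent, like the empty one in size (50 mm across the mouth, 50 mm tall, about 75 mm with the plant). Origin: centre of its underside. It stands on the bench.
- spray_bottle: White bottle with orange cap, 66 mm across, 190 mm tall, standing on the bench. Origin: centre of its underside.
- mug: Blue mug, 80 mm across, 90 mm tall, standing on the bench. Origin: centre of its underside.
- trowel: Small flat trowel lying on the bench. Origin: underside, near its middle.
There are look-alikes about, which are no part of the job. Leave any blue look-alike of the empty_pot alone.

How it is judged:
On the way, in this order (a step that is already met when the one before it is completed fails the run):
1. the plunger is pressed in far enough to free the table, still at its first hole (value of joint plunger above 0.009 m and value of joint turntable between -0.15 and 0.15 rad), for 0.05 s.
2. the table is more than half-way to the next hole, plunger still down (value of joint plunger above 0.006 m and (value of joint turntable above 0.34 rad or value of joint turntable below -0.34 rad) and horizontal distance between empty_pot and chute below 0.036 m), for 0.05 s.
At the end, for the whole second after the job is handed in: The table stands within 0.03 rad of the next hole with the plunger up (less than 3 mm in), at rest, and the empty pot stands upright in its place with its centre within 10 mm of the chute's, seen from above ((value of joint turntable between 0.5983 and 0.6583 rad or value of joint turntable between -0.6583 and -0.5983 rad) and value of joint plunger below 0.003 m and horizontal distance between empty_pot and chute below 0.01 m and velocity of joint turntable between -0.03 and 0.03 rad/s and angle between empty_pot's own z axis and vertical below 0.1 rad and height (world z) of empty_pot below 0.082 m and linear speed of empty_pot below 0.02 m/s); the robot touches nothing.
It fails at once if the robot touched a pot (contact force between any of the fingers, the arm and empty_pot above 0.5 N or contact force between any of the fingers, the arm and pot_green above 0.5 N or contact force between any of the fingers, the arm and pot_under_chute above 0.5 N or contact force between any of the fingers, the arm and pot_left above 0.5 N or contact force between any of the fingers, the arm and pot_right above 0.5 N or contact force between any of the fingers, the arm and bench_pot above 0.5 N).
It fails at once if a pot on the turntable was lifted or tipped (height (world z) of any of empty_pot, pot_green, pot_under_chute, pot_left, pot_right above 0.088 m or height (world z) of any of empty_pot, pot_green, pot_under_chute, pot_left, pot_right below 0.07 m or angle between any of empty_pot, pot_green, pot_under_chute, pot_left, pot_right's own z axis and vertical above 0.2 rad).
It fails at once if the table was turned away from the empty pot's side (horizontal distance between empty_pot and chute above 0.085 m).
It fails at once if the table was turned well past the next hole (value of joint turntable above 0.88 rad or value of joint turntable below -0.88 rad).
It fails at once if something on the bench was moved by more than 20 mm (distance of any of bench_pot, spray_bottle, mug, trowel from where it was at the start of the episode above 0.02 m).
It also fails if it takes over 32 s, if anything falls off the work surface, if the arm or the gripper's body presses on something with over 40 N, if the wrist force passes 120 N, or if a joint passes its speed limit or range.

## Robot

A 6-joint arm with a two-finger parallel gripper is mounted at the origin on the work surface. World frame = base frame: x ahead of the robot, y to its left, z up, the work surface at z = 0. Lengths are in m, angles in rad, forces in N, time in s.
With the tool pointing down it reaches from about 0.3 to 0.85 m from the base axis. Payload 5.4 kg.
Tool frame: the origin (TCP) lies at the very end of the fingers, on their centre line; the grasp point (between the pads) lies 19 mm behind it (env.pinch_z is the distance from the TCP to the grasp point, in m); y points along the fingers, z is the direction in which the jaws open and shut, and the axes are right-handed (so a half turn about y gives the same grasp; the last joint's range is limited). The gripper opens to 85 mm and grips with 20 to 120 N. Pads are 22 mm wide; open, the fingers measure 114 mm over their backs; the gripper's body (76 mm by 85 mm) begins 54 mm behind the grasp point. The pads swing forward as they close: fully open they stand 13 mm farther back than shut.
Start: joints at [-1.556, 0.158, 1.597, -0, 1.386, -0.21], TCP at [0.128, -0.561, 0.192] pointing down, gripper open.
Joint ranges: [-2.91, 2.91], [-0.94, 2.29], [0.18, 2.7], [-1.29, 4.43], [0.17, 2.64], [-3, 3]. Speed limits (rad/s): [2.57, 2.57, 3.14, 3.14, 3.14, 3.14].

## Interface

Orientations are given as a unit quaternion [x, y, z, w].
In Python, from bench import env gives the robot as it stands. The module is installed in compiled form; this text tells all that it offers.
- The arm moves only by the shell command python3 -m creep 'ROWS' [OPENING]. ROWS is JSON, a list of rows, each an object of numbers: "x", "y", "z": the shift along the world's x, y, z in m; "turn": the turn about the world's z in rad. In form: [{"x": .., "y": .., "z": .., "turn": ..}, ...]. A call has 1 to 20 rows; each row is the pose to reach, as a shift and turn from the pose commanded when the call began; what a row does not reach only later rows make up. A row lasts 1/8 s, in which the tool goes at most 62.5 mm and 10.7 degrees, less where a joint would pass 70% of its speed; a pose out of reach is approached as far as the arm can. A call with a gripper value outside its range is refused whole. OPENING is the finger opening in m, from 0 to 0.0854, set as the call begins (- or left out, the last holds). The fingers move at their own pace and stop on an object; the grip force is fixed at half the most. Time passes only in rows, so rows that repeat a pose let the fingers close. It gives the time, the measured TCP pose, the force and the opening at its end, in the units of the state.
- env.observe(): the state, without advancing time (a new reading comes with each control period).
- env.capture(name): name is "scene" or "side" or "wrist"; returns a dict with "img" (420x560x3 uint8, blue, green, red), "range_z" (420x560 float32, m along the optical axis (not along the pixel's ray), 0 where there is no reading), "fovy" (degrees; the focal length in pixels is half the picture's height over the tangent of half this angle, whatever the lens; pixels are square), "cx", "cy" (the principal point, pixels), "R" (3x3) and "t" (3): a world point X has camera coordinates R X + t. Camera axes: x right, y down, z forward; pixel columns grow to the right and rows downward; lengths in m; the calibration is good to about 2 mm. The wrist camera is an equidistant fisheye: a pixel r from the principal point sees the ray r / f radians off the axis. A picture is of the moment at which its call begins.
- env.sign_off(): hands the job in, once; it reports no verdict.
Trained networks look in a picture, given as the dict that the camera call returned (one of the last four; its "shot" number tells which), for a name from the list of things; names that differ only in an ending like _2 or _b are one class to them, and where a whole thing is asked for, a point or a joint stands for the part that bears it (a point fixed in the world has none). Each returns a list of dicts, best first, with "score" (0 to 1); they miss things now and then, are a little off and sometimes report something else, mostly with a low value. They report only what shows in the picture. A call takes as long as a camera call. They do not tell look-alikes from the thing itself.
- env.look_for(picture, name): "bbox" ([centre column, centre row, width, height] in pixels, round what is visible of it).
The state is a dict: "clock": time; "joint_positions": joint angles; "joint_velocities": joint speeds; "tau": joint torques, N m; "eef_pos": TCP position; "orientation": TCP orientation; "force": force on the tool from outside, world axes, zero at the start; "torque": the same for the moment, N m; "width": opening from 0.0 (shut) to 1.0 (fully open).
Only numpy, scipy, OpenCV 4.12 (cv2) and the standard library are available. Lean on these libraries where they do the work, as an engineer would, in place of code of your own. Each camera call takes 0.05 s, during which the arm holds its last target. There are 200 camera calls.

## Working session

There is one attempt and no reset: what is moved stays moved. The work goes in short steps, Python scripts to look and compute and a shell command to move; the robot and the scene stay as the last step left them, time stands still between calls to the robot, and variables do not carry over. Pictures are saved under pics/ and viewed, about 8 in all and at most 12, crops included, and the job is handed in when it is done.

```bash
mkdir -p pics; cat > h.py <<'E'
import numpy as np, cv2
from bench import env
def ray(p,u,v):
    H=p["img"].shape[0]; f=H/2/np.tan(np.radians(p["fovy"])/2)
    return np.array([(u-p["cx"])/f,(v-p["cy"])/f,1.])
def world(p,u,v,d=None):
    u0,v0=int(round(u)),int(round(v))
    if d is None:
        w=p["range_z"][max(v0-2,0):v0+3,max(u0-2,0):u0+3]; w=w[w>0]
        d=np.median(w)
    return p["R"].T@(ray(p,u,v)*d-p["t"])
def atz(p,u,v,z):
    C=-p["R"].T@p["t"]; r=p["R"].T@ray(p,u,v); return C+r*(z-C[2])/r[2]
def cloud(p):
    H,W=p["range_z"].shape; f=H/2/np.tan(np.radians(p["fovy"])/2)
    v,u=np.mgrid[:H,:W]; d=p["range_z"]
    X=np.stack([(u-p["cx"])/f*d,(v-p["cy"])/f*d,d],-1)-p["t"]
    return X@p["R"]
E
python3 - <<'E'
from h import *
s=env.observe(); print(s["clock"],s["eef_pos"],s["orientation"],s["force"],s["width"])
for n in("scene","side"):
    p=env.capture(n); cv2.imwrite(f"pics/{n}0.png",p["img"]); print(n,p["fovy"],-p["R"].T@p["t"])
    for k in("cap","empty_pot","chute","pot_under_chute","carousel","spray_bottle","mug"):
        for r in env.look_for(p,k)[:4 if 'pot' in k else 2]:
            u,v=r["bbox"][:2]; print(k,round(r["score"],2),np.round(r["bbox"]),np.round(world(p,u,v),3))
E
```

```text
0.0 [ 0.12813614 -0.55983421  0.1909826 ] [-0.07926831  0.70332753 -0.70195788  0.07938546] [ 0.26732369  0.19581855 -0.14013116] 1.000586069157134
scene 42.38384905761028 [1.46976459 0.16247733 1.44616198]
cap 0.64 [424. 197.  13.  22.] [0.381 0.469 0.055]
cap 0.53 [279. 184.  17.  19.] [0.45  0.011 0.114]
empty_pot 0.77 [365. 261.  16.  15.] [0.616 0.306 0.005]
empty_pot 0.73 [375. 284.  17.  23.] [0.69  0.341 0.01 ]
empty_pot 0.69 [374. 234.  15.  24.] [0.518 0.324 0.013]
empty_pot 0.65 [297. 255.  14.  22.] [0.68  0.102 0.089]
chute 0.69 [276. 244. 129. 135.] [0.739 0.05  0.234]
pot_under_chute 0.8 [274. 264.  18.  18.] [0.738 0.045 0.128]
carousel 0.59 [278. 241. 130. 136.] [0.729 0.053 0.233]
spray_bottle 0.68 [277. 228.  93. 102.] [0.589 0.03  0.082]
spray_bottle 0.64 [451. 237.  33.  47.] [0.564 0.533 0.122]
mug 0.95 [157. 153.  36.  34.] [ 0.36  -0.413  0.078]
side 51.10466871826794 [0.40620464 0.93123851 1.07638513]
cap 0.53 [314. 227.  17.  15.] [0.447 0.01  0.116]
empty_pot 0.89 [206. 325.  15.  26.] [0.71  0.324 0.008]
empty_pot 0.74 [271. 330.  13.  24.] [0.53  0.308 0.004]
empty_pot 0.64 [226. 242.  22.  22.] [0.701 0.09  0.097]
empty_pot 0.54 [236. 320.  18.  22.] [0.632 0.292 0.005]
chute 0.77 [260. 247. 132. 116.] [0.601 0.08  0.077]
chute 0.41 [228. 241.  18.  23.] [0.698 0.084 0.094]
pot_under_chute 0.74 [223. 226.  11.  18.] [0.716 0.061 0.132]
pot_under_chute 0.47 [259. 246. 133. 114.] [0.604 0.076 0.076]
pot_under_chute 0.18 [226. 242.  16.  19.] [0.701 0.091 0.096]
carousel 0.59 [260. 245. 131. 110.] [0.603 0.071 0.078]
spray_bottle 0.95 [250. 398.  38.  44.] [0.53  0.558 0.148]
spray_bottle 0.72 [315. 227.  18.  16.] [0.445 0.008 0.116]
mug 0.76 [354. 158.  19.  28.] [ 0.338 -0.405  0.077]
```

```bash
python3 - <<'E'
import cv2,numpy as np
a=cv2.imread("pics/scene0.png");b=cv2.imread("pics/side0.png")
A=cv2.resize(a[150:330,130:490][:, :],(800,400),interpolation=3)
cv2.imwrite("pics/sc1.png",A)
cv2.imwrite("pics/sd1.png",cv2.resize(b[150:350,160:360],(600,600),interpolation=3))
E
```

```text
(no output)
```

View pics/sc1.png

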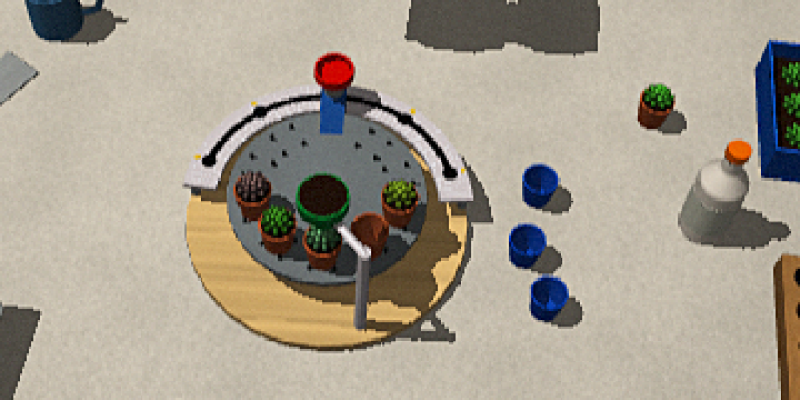

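View pics/sd1.png

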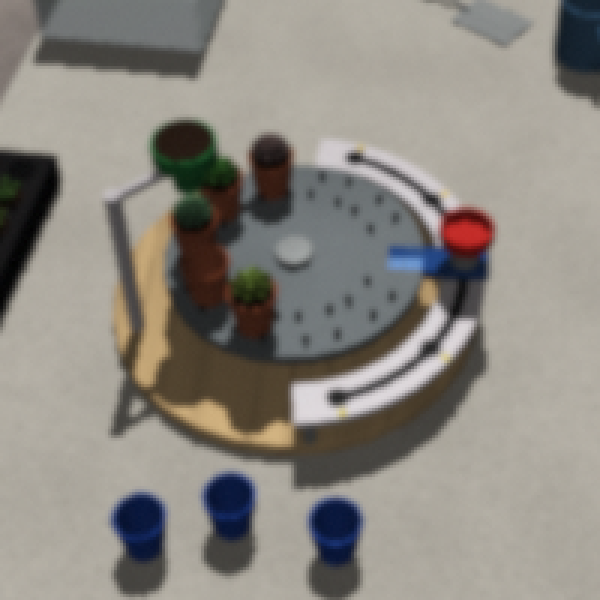

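The crops show the cap at scene (280,182) and side (315,227). The only terracotta hollow pot is at scene (297,254) and side (226,242). The three blue pots are look-alikes standing on the bench. The empty pot is on the +y side of the chute. Next I'll fit the geometry.

```bash
python3 - <<'E'
from h import *
from scipy.optimize import least_squares
for n in("scene","side"):
    p=env.capture(n); X=cloud(p); im=p["img"].astype(int); ok=p["range_z"]>0
    hsv=cv2.cvtColor(p["img"],cv2.COLOR_BGR2HSV).astype(int); h,s,v=hsv[...,0],hsv[...,1],hsv[...,2]
    near=ok&(np.hypot(X[...,0]-.61,X[...,1]-.04)<.22)
    red=near&((h<6)|(h>174))&(s>180)&(X[...,2]>.09)&(X[...,0]<.52)
    P=X[red]; top=P[P[:,2]>P[:,2].max()-.007]
    print(n,"red n",len(P),"z",P[:,2].min(),P[:,2].max(),"mid",(np.percentile(P[:,:2],2,0)+np.percentile(P[:,:2],98,0))/2)
    f=least_squares(lambda q:np.hypot(*(top[:,:2]-q).T)-.0265,P[:,:2].mean(0),loss="soft_l1",f_scale=.003).x; print("cap fit",f)
    # plate: whitish at z~0.06, annulus 152-198
    pl=near&(s<60)&(v>110)&(abs(X[...,2]-.06)<.006); Q=X[pl][:,:2]
    def res(q):
        r=np.hypot(*(Q-q).T); return np.maximum(0,np.abs(r-.175)-.023)
    g=least_squares(res,[.61,.04],loss="soft_l1",f_scale=.002).x; print("plate n",len(Q),"axis",g)
    gd=near&(s<80)&(abs(X[...,2]-.078)<.004); D=X[gd][:,:2]
    m=gd.astype(np.uint8); hull=cv2.convexHull(np.float32(D[np.hypot(*(D-g).T)<.145]))[:,0]
    e=least_squares(lambda q:np.hypot(*(hull-q).T)-.135,g,loss="soft_l1",f_scale=.002).x; print("disc",e,"cap dist",np.hypot(*(f-e)),np.hypot(*(f-g)))
    br=near&(h>5)&(h<18)&(s>90)&(X[...,2]>.1)&(X[...,2]<.135)&(X[...,0]>.6)
    gr=near&(h>45)&(h<85)&(s>80)&(X[...,2]>.215); print("hopper",(np.percentile(X[gr][:,:2],2,0)+np.percentile(X[gr][:,:2],98,0))/2)
E
```

```text
scene red n 231 z 0.10667035801840655 0.13242943001620822 mid [0.44808104 0.01481944]
cap fit [0.44924283 0.01458373]
plate n 1285 axis [0.61990438 0.03252929]
disc [0.62142016 0.03291946] cap dist 0.17315089577158996 0.17160246683382033
hopper [0.72133769 0.043471  ]
side red n 174 z 0.11123254884658773 0.13060444896601914 mid [0.44381694 0.01513396]
cap fit [0.44600836 0.01453216]
plate n 1304 axis [0.61930753 0.0323061 ]
disc [0.61825683 0.03289302] cap dist 0.17322428509583007 0.17420824677865215
hopper [0.71294958 0.0599848 ]
```

```bash
python3 -m creep '[{"x":0.02,"y":0.036,"z":0,"turn":-0.02},{"x":0.045,"y":0.081,"z":0,"turn":-0.05},{"x":0.07,"y":0.126,"z":0,"turn":-0.08},{"x":0.095,"y":0.171,"z":0,"turn":-0.11},{"x":0.12,"y":0.216,"z":0,"turn":-0.14},{"x":0.145,"y":0.262,"z":0,"turn":-0.18},{"x":0.17,"y":0.307,"z":0,"turn":-0.22},{"x":0.195,"y":0.352,"z":0,"turn":-0.26},{"x":0.22,"y":0.398,"z":0,"turn":-0.3},{"x":0.245,"y":0.443,"z":0,"turn":-0.34},{"x":0.27,"y":0.488,"z":0,"turn":-0.38},{"x":0.295,"y":0.533,"z":0,"turn":-0.4},{"x":0.31,"y":0.56,"z":0,"turn":-0.4},{"x":0.318,"y":0.575,"z":-0.02,"turn":-0.4},{"x":0.318,"y":0.575,"z":-0.035,"turn":-0.4},{"x":0.318,"y":0.575,"z":-0.035,"turn":-0.4},{"x":0.318,"y":0.575,"z":-0.035,"turn":-0.4}]' 0.006
cat > look.py <<'E'
import sys
from h import *
s=env.observe(); print(s["clock"],s["eef_pos"],s["force"],s["width"]*85.4, s["joint_positions"])
p=env.capture("wrist"); cv2.imwrite(f"pics/w{sys.argv[1]}.png",p["img"])
q=env.capture("side"); b=q["img"]; 
def px(X):
    c=q["R"]@X+q["t"]; f=210/np.tan(np.radians(q["fovy"])/2); return c[0]/c[2]*f+q["cx"],c[1]/c[2]*f+q["cy"]
u,v=px(np.array(s["eef_pos"])); u,v=int(u),int(v); print("tcp px",u,v)
c=cv2.resize(b[v-50:v+50,u-67:u+67],(536,400),interpolation=3)
cv2.imwrite(f"pics/v{sys.argv[1]}.png",c)
E
python3 look.py 1
```

```text
clock: 3.02
eef_pos: [0.4462, 0.0137, 0.1575]
orientation: [-0.063, -0.704, 0.704, 0.062]
force: [0.5, -0.9, 0.1]
width: 0.069
3.025 [0.44624439 0.01368795 0.15750769] [ 0.48492832 -0.88731406  0.08068431] 5.8760078558677655 [-2.41111152e-01 -1.57725718e-01  1.98272633e+00 -1.58802291e-04
  1.31585832e+00  1.50611607e+00]
tcp px 314 218
```

View pics/w1.png

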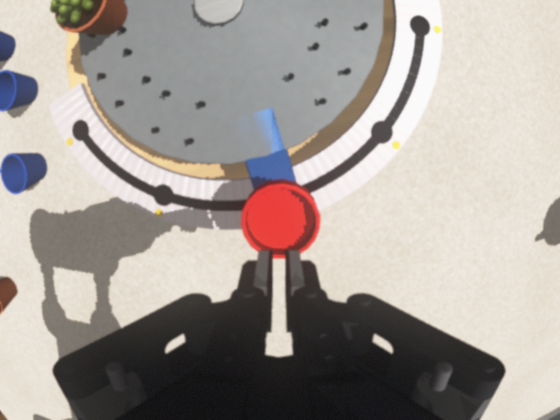

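View pics/v1.png

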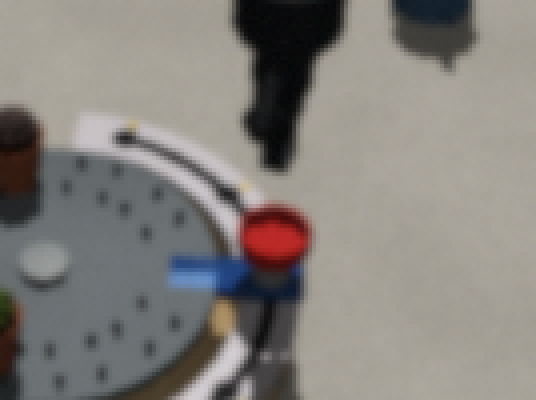

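The fingertips hang above the dish, with the cap at wrist (281,218) and side view (275,240). I'll use the wrist picture to refine the cap centre.

```bash
cat > capw.py <<'E'
from h import *
def wcap(zr=.127):
    p=env.capture("wrist"); hsv=cv2.cvtColor(p["img"],cv2.COLOR_BGR2HSV)
    m=(((hsv[...,0]<6)|(hsv[...,0]>174))&(hsv[...,1]>170)&(hsv[...,2]>60)).astype(np.uint8)
    n,l,st,ce=cv2.connectedComponentsWithStats(m); k=1+np.argmax(st[1:,4])
    pts=np.argwhere(l==k)[:,::-1].astype(float)
    f=210/np.radians(p["fovy"]/2); f=p["img"].shape[0]/2/np.tan(np.radians(p["fovy"])/2)
    d=pts-[p["cx"],p["cy"]]; r=np.hypot(*d.T)+1e-9; th=r/f
    D=np.c_[d/r[:,None]*np.sin(th)[:,None],np.cos(th)]@p["R"]
    C=-p["R"].T@p["t"]; W=C+D*((zr-C[2])/D[:,2])[:,None]
    c,R=cv2.minEnclosingCircle(np.float32(W[:,:2])*1000)
    return np.array(c)/1000,R/1000,st[k],C
if __name__=="__main__":
    for i in range(2): print(*wcap())
    print(env.observe()["eef_pos"])
E
python3 capw.py
```

```text
[0.44728754 0.01240905] 0.027010560989379883 [ 242  183   76   68 3582] [0.51953346 0.00070222 0.33980363]
[0.44718179 0.01241146] 0.0270015811920166 [ 242  184   77   67 3589] [0.51954239 0.00080971 0.33976139]
[0.44653452 0.01394485 0.15770155]
```

```bash
python3 -m creep '[{"x":0,"y":-0.0005,"z":-0.012,"turn":0},{"x":0,"y":-0.0005,"z":-0.025,"turn":0},{"x":0,"y":-0.0005,"z":-0.035,"turn":0},{"x":0,"y":-0.0005,"z":-0.040,"turn":0},{"x":0,"y":-0.0005,"z":-0.045,"turn":0},{"x":0,"y":-0.0005,"z":-0.048,"turn":0},{"x":0,"y":-0.0005,"z":-0.048,"turn":0}]'; python3 look.py 2
```

```text
clock: 4.1
eef_pos: [0.4462, 0.014, 0.109]
orientation: [0.062, 0.704, -0.704, -0.062]
force: [-0.6, -0.5, 0.7]
width: 0.07
4.1 [0.44616043 0.0140022  0.10896105] [-0.59388148 -0.50927218  0.70106756] 5.954315883532152 [-2.40594171e-01 -1.00539886e-01  2.03259418e+00  3.06140322e-05
  1.20957513e+00  1.50535299e+00]
tcp px 314 229
```

View pics/v2.png

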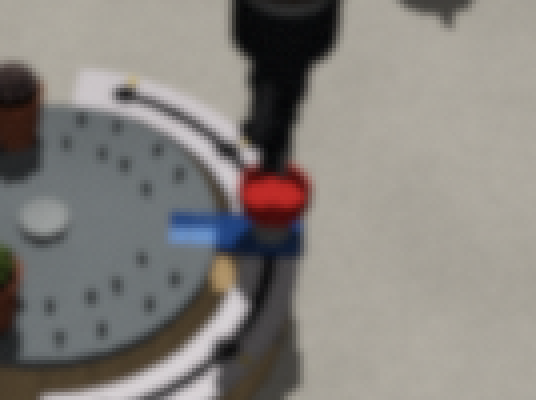

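The fingertips are inside the dish at side view (275,180), but the force shows no contact yet. I'll go lower in small steps.

```bash
python3 -m creep '[{"x":0,"y":-0.0005,"z":-0.002,"turn":0},{"x":0,"y":-0.0005,"z":-0.003,"turn":0},{"x":0,"y":-0.0005,"z":-0.003,"turn":0}]';python3 -m creep '[{"x":0,"y":0,"z":-0.002,"turn":0},{"x":0,"y":0,"z":-0.003,"turn":0},{"x":0,"y":0,"z":-0.003,"turn":0}]'; python3 look.py 3
```

```text
clock: 4.58
eef_pos: [0.4461, 0.0135, 0.1059]
orientation: [0.062, 0.704, -0.704, -0.062]
force: [0.5, -0.4, 0.7]
width: 0.072
clock: 4.95
eef_pos: [0.446, 0.0135, 0.1028]
orientation: [0.062, 0.704, -0.704, -0.062]
force: [0.5, -1.0, -0.1]
width: 0.068
4.95 [0.44603662 0.01350215 0.10284729] [ 0.51702539 -0.9875809  -0.11667252] 5.798057440800514 [-2.41773712e-01 -9.23945131e-02  2.03818494e+00  5.65206511e-06
  1.19610209e+00  1.50427101e+00]
tcp px 314 231
```

View pics/v3.png

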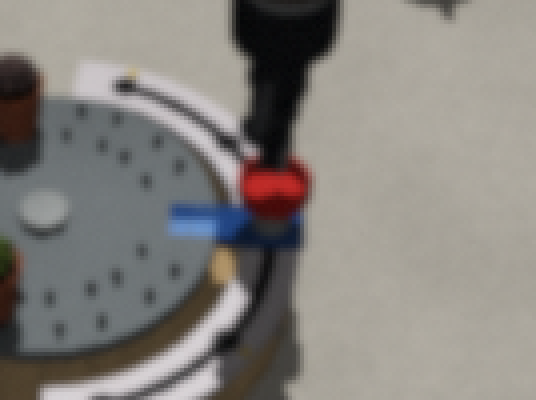

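```bash
cat > rim.py <<'E'
from h import *
for n in("scene","side"):
    p=env.capture(n); X=cloud(p); hsv=cv2.cvtColor(p["img"],cv2.COLOR_BGR2HSV).astype(int); h,s=hsv[...,0],hsv[...,1]
    red=(p["range_z"]>0)&((h<6)|(h>174))&(s>180)&(X[...,2]>.08)&(np.hypot(X[...,0]-.62,X[...,1]-.033)<.22)&(X[...,0]<.56)
    P=X[red]; print(n,len(P),np.percentile(P[:,2],[5,50,90,95]).round(4),((np.percentile(P[:,:2],2,0)+np.percentile(P[:,:2],98,0))/2).round(4))
s=env.observe(); print(s["clock"],s["eef_pos"],s["force"],s["tau"])
E
python3 rim.py; python3 -m creep '[{"x":0,"y":0,"z":-0.002,"turn":0},{"x":0,"y":0,"z":-0.003,"turn":0},{"x":0,"y":0,"z":-0.003,"turn":0}]'; python3 rim.py
```

```text
scene 197 [0.1111 0.119  0.1348 0.153 ] [0.4513 0.0222]
side 148 [0.1126 0.1165 0.1265 0.1371] [0.4439 0.0169]
5.15 [0.44620736 0.01347115 0.10307336] [-0.04697177  0.68716505  0.06729783] [-7.16839841e-04 -2.70076007e+01 -3.07740211e+01 -4.60680872e-05
  8.90036645e-04  1.42599447e-05]
clock: 5.52
eef_pos: [0.446, 0.0135, 0.0998]
orientation: [0.062, 0.704, -0.704, -0.062]
force: [-0.4, -0.3, -0.6]
width: 0.074
scene 191 [0.1103 0.1191 0.1406 0.2909] [0.4545 0.0294]
side 145 [0.112  0.1164 0.1281 0.1392] [0.444  0.0182]
5.625 [0.44616348 0.01347299 0.09999231] [1.05431292 0.10919057 0.07846002] [ 3.58553452e-04 -2.70480072e+01 -3.06373751e+01 -2.29739577e-06
  2.11221384e-03 -7.38869574e-06]
```

The cap hasn't gone down at all, so I'll look at the contact more closely.

```bash
python3 - <<'E'
from h import *
w=env.capture("wrist")["img"];s=env.capture("scene")["img"];d=env.capture("side")["img"]
r=lambda a:cv2.resize(a,(400,400),interpolation=3)
cv2.imwrite("pics/c4.png",np.hstack([r(w[160:310,205:355]),r(s[155:215,250:310])]))
cv2.imwrite("pics/d4.png",r(d[195:255,285:345]))
E
```

```text
(no output)
```

View pics/c4.png

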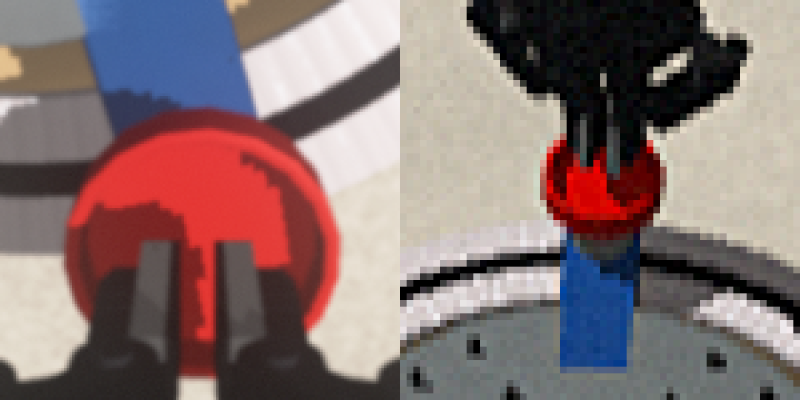

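```bash
python3 - <<'E'
from capw import *
for z in(.112,.127): print(z,*wcap(z))
E
python3 -m creep '[{"x":0,"y":0,"z":-0.001,"turn":0},{"x":0,"y":0,"z":-0.002,"turn":0},{"x":0,"y":0,"z":-0.002,"turn":0}]'
```

```text
0.112 [0.44069128 0.0130263 ] 0.02989669609069824 [ 231  207  100   86 3842] [5.19416705e-01 4.36499067e-04 2.81898462e-01]
0.127 [0.44786414 0.0116004 ] 0.02716465187072754 [ 231  207  100   85 3846] [5.19414506e-01 4.37142239e-04 2.81897692e-01]
clock: 6.25
eef_pos: [0.446, 0.0135, 0.0979]
orientation: [0.062, 0.704, -0.704, -0.062]
force: [0.4, 0.6, -0.1]
width: 0.071
```

View pics/d4.png

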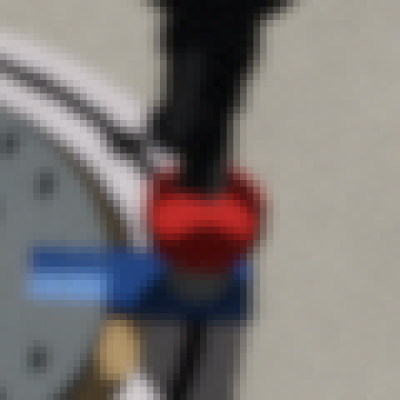

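```bash
python3 -m creep '[{"x":0,"y":0,"z":-0.001,"turn":0},{"x":0,"y":0,"z":-0.002,"turn":0},{"x":0,"y":0,"z":-0.002,"turn":0}]' | grep -E "eef|force"; python3 -m creep '[{"x":0,"y":0,"z":-0.001,"turn":0},{"x":0,"y":0,"z":-0.002,"turn":0},{"x":0,"y":0,"z":-0.002,"turn":0}]'| grep -E "eef|force"; python3 capw.py
```

```text
eef_pos: [0.446, 0.0135, 0.0959]
force: [0.3, 0.3, 0.5]
eef_pos: [0.4461, 0.0135, 0.0939]
force: [-0.8, -0.2, -0.0]
[0.44711902 0.0126292 ] 0.02744870376586914 [ 229  210  104   97 3921] [5.19337266e-01 4.54590410e-04 2.75707307e-01]
[0.4470697  0.01266524] 0.027383228302001954 [ 229  211  104   96 3913] [5.19367433e-01 4.47868987e-04 2.75779405e-01]
[0.4461514  0.01348263 0.0939931 ]
```

```bash
python3 - <<'E'
from h import *
p=env.capture("wrist"); f=210/np.tan(np.radians(p["fovy"])/2); im=p["img"]
v,u=np.mgrid[:420,:560]; d=np.stack([u-p["cx"],v-p["cy"]],-1); r=np.hypot(d[...,0],d[...,1])+1e-9; th=r/f
D=np.stack([d[...,0]/r*np.tan(th),d[...,1]/r*np.tan(th),np.ones_like(r)],-1)*p["range_z"][...,None]
X=(D-p["t"])@p["R"]
for vv in range(215,300,6): print(vv,[(im[vv,uu].tolist()[2]-im[vv,uu].tolist()[1],*np.round(X[vv,uu]*1000).astype(int)) for uu in (250,266,280,294)])
q=env.capture("wrist")["img"]; cv2.imwrite("pics/c5.png",cv2.resize(q[180:330,205:355],(600,600),interpolation=3))
E
```

```text
215 [(55, np.int64(472), np.int64(24), np.int64(119)), (169, np.int64(473), np.int64(15), np.int64(127)), (171, np.int64(472), np.int64(8), np.int64(127)), (166, np.int64(471), np.int64(2), np.int64(127))]
221 [(147, np.int64(471), np.int64(23), np.int64(128)), (170, np.int64(466), np.int64(17), np.int64(115)), (171, np.int64(464), np.int64(9), np.int64(114)), (161, np.int64(463), np.int64(2), np.int64(115))]
227 [(170, np.int64(468), np.int64(24), np.int64(126)), (173, np.int64(462), np.int64(17), np.int64(114)), (172, np.int64(461), np.int64(10), np.int64(115)), (169, np.int64(460), np.int64(3), np.int64(115))]
233 [(171, np.int64(460), np.int64(26), np.int64(114)), (173, np.int64(459), np.int64(18), np.int64(115)), (173, np.int64(458), np.int64(11), np.int64(115)), (169, np.int64(456), np.int64(3), np.int64(114))]
239 [(120, np.int64(457), np.int64(27), np.int64(115)), (120, np.int64(456), np.int64(18), np.int64(116)), (173, np.int64(454), np.int64(11), np.int64(115)), (171, np.int64(453), np.int64(4), np.int64(114))]
245 [(86, np.int64(454), np.int64(28), np.int64(115)), (87, np.
[... 1262 characters left out ...]
(86, np.int64(430), np.int64(16), np.int64(116)), (7, np.int64(457), np.int64(5), np.int64(166))]
287 [(8, np.int64(463), np.int64(21), np.int64(176)), (6, np.int64(458), np.int64(16), np.int64(170)), (85, np.int64(426), np.int64(16), np.int64(116)), (7, np.int64(457), np.int64(6), np.int64(171))]
293 [(4, np.int64(462), np.int64(21), np.int64(179)), (5, np.int64(457), np.int64(16), np.int64(172)), (63, np.int64(422), np.int64(17), np.int64(116)), (8, np.int64(458), np.int64(6), np.int64(177))]
299 [(5, np.int64(461), np.int64(21), np.int64(181)), (9, np.int64(453), np.int64(17), np.int64(171)), (58, np.int64(422), np.int64(17), np.int64(122)), (9, np.int64(457), np.int64(6), np.int64(179))]
```

View pics/c5.png

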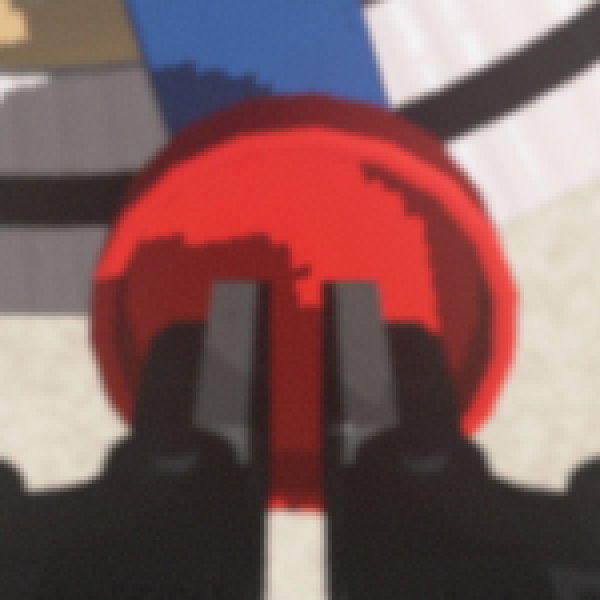

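The wrist depth puts the fingertips at z≈0.135 while the reported TCP is 0.094. The reported TCP height is therefore about 40 mm below the real tips, while x and y agree. I'll continue down guided by force and the pictures.

```bash
python3 -m creep '[{"x":0,"y":0,"z":-0.005,"turn":0},{"x":0,"y":0,"z":-0.010,"turn":0},{"x":0,"y":0,"z":-0.014,"turn":0},{"x":0,"y":0,"z":-0.016,"turn":0},{"x":0,"y":0,"z":-0.016,"turn":0}]' | grep -E "eef|force"; python3 -m creep '[{"x":0,"y":0,"z":-0.002,"turn":0},{"x":0,"y":0,"z":-0.003,"turn":0},{"x":0,"y":0,"z":-0.003,"turn":0}]'| grep -E "eef|force"; python3 -m creep '[{"x":0,"y":0,"z":-0.002,"turn":0},{"x":0,"y":0,"z":-0.003,"turn":0},{"x":0,"y":0,"z":-0.003,"turn":0}]'| grep -E "eef|force"
```

```text
eef_pos: [0.446, 0.0135, 0.0778]
force: [0.1, 0.6, -1.2]
eef_pos: [0.4464, 0.0134, 0.0755]
force: [-2.2, 0.0, 4.0]
eef_pos: [0.4464, 0.0134, 0.0725]
force: [-2.0, -0.0, 6.0]
```

Contact came at a reported z of about 0.076, which matches a 38 mm offset. Pressing now.

```bash
python3 -m creep '[{"x":0,"y":0,"z":-0.002,"turn":0},{"x":0,"y":0,"z":-0.004,"turn":0},{"x":0,"y":0,"z":-0.006,"turn":0},{"x":0,"y":0,"z":-0.008,"turn":0},{"x":0,"y":0,"z":-0.0085,"turn":0},{"x":0,"y":0,"z":-0.0085,"turn":0}]' | grep -E "clock|eef|force"; python3 rim.py; python3 capw.py
```

```text
clock: 9.32
eef_pos: [0.4465, 0.0133, 0.0644]
force: [-3.2, -0.5, 9.0]
scene 132 [0.1005 0.1095 0.1313 0.1906] [0.4563 0.023 ]
side 93 [0.1017 0.1076 0.1168 0.1181] [0.4437 0.0195]
9.425 [0.44646062 0.01325529 0.06443569] [-3.5640586  -0.91390242  8.94566668] [-5.08291740e-02 -2.46488678e+01 -2.72657561e+01  2.38387417e-01
 -1.07598625e+00  4.48929452e-03]
[0.4538757  0.01156193] 0.025190635681152342 [ 224  222  115  105 4009] [5.19650061e-01 3.32754329e-04 2.46313959e-01]
[0.45401376 0.01160907] 0.025310039520263672 [ 224  222  115  105 3942] [5.19649269e-01 3.33082490e-04 2.46318862e-01]
[0.44647084 0.01326929 0.06444284]
```

The cap is down about 10.5 mm. I'll press 2 mm more and start the sweep.

```bash
python3 -m creep '[{"x":0,"y":0,"z":-0.001,"turn":0},{"x":0,"y":0,"z":-0.002,"turn":0},{"x":0,"y":0,"z":-0.002,"turn":0},{"x":-0.0003,"y":0.004,"z":-0.002,"turn":0},{"x":-0.0007,"y":0.0087,"z":-0.002,"turn":0},{"x":-0.001,"y":0.0131,"z":-0.002,"turn":0},{"x":-0.001,"y":0.0175,"z":-0.002,"turn":0},{"x":-0.0009,"y":0.0218,"z":-0.002,"turn":0},{"x":-0.0008,"y":0.0262,"z":-0.002,"turn":0},{"x":-0.0005,"y":0.0306,"z":-0.002,"turn":0},{"x":-0.0002,"y":0.0349,"z":-0.002,"turn":0},{"x":-0.0002,"y":0.0349,"z":-0.002,"turn":0}]'| grep -E "clock|eef|force"; python3 rim.py
cat > cw.py <<'E'
from h import *
# table angle from the cap's rim circle in the wrist depth cloud
def run():
    p=env.capture("wrist"); f=210/np.tan(np.radians(p["fovy"])/2)
    v,u=np.mgrid[:420,:560]; d=np.stack([u-p["cx"],v-p["cy"]],-1); r=np.hypot(d[...,0],d[...,1])+1e-9
    X=(np.stack([d[...,0]/r*np.tan(r/f),d[...,1]/r*np.tan(r/f),np.ones_like(r)],-1)*p["range_z"][...,None]-p["t"])@p["R"]
    hsv=cv2.cvtColor(p["img"],cv2.COLOR_BGR2HSV).astype(int)
    m=((hsv[...,0]<6)|(hsv[...,0]>174))&(hsv[...,1]>150)&(p["range_z"]>0)
    P=X[m&(X[...,2]>.08)&(X[...,2]<.14)]; zt=np.percentile(P[:,2],98); T=P[P[:,2]>zt-.003]
    from scipy.optimize import least_squares
    c=least_squares(lambda q:np.hypot(*(T[:,:2]-q).T)-.0262,env.observe()["eef_pos"][:2],loss="soft_l1",f_scale=.001).x
    a=np.array([.620,.0327]); k=c-a
    th=.105-(np.arctan2(-k[1],-k[0])); e=env.observe()["eef_pos"]
    print("rim z",zt.round(4),"floor",np.median(P[P[:,2]<zt-.009][:,2]).round(4),"c",c.round(4),"R",np.hypot(*k).round(4),"theta",th.round(3),"tcp-c",(e[:2]-c).round(4),"z",e[2].round(4))
run()
E
python3 cw.py
```

```text
clock: 11.02
eef_pos: [0.4478, 0.0484, 0.0632]
force: [-1.3, 1.0, 10.3]
scene 137 [0.0999 0.1098 0.1801 0.3527] [0.4569 0.0687]
side 108 [0.0999 0.1068 0.1155 0.1167] [0.4451 0.0549]
11.125 [0.44776117 0.04820703 0.0631961 ] [-0.86216453  1.62012544  9.60369129] [ -0.08663593 -24.27230716 -25.58227479  -0.03993599  -0.33563646
  -0.02623932]
rim z 0.115 floor 0.1023 c [0.4462 0.0474] R 0.1744 theta 0.189 tcp-c [0.0016 0.0008] z 0.0632
```

The table follows the fingertips (θ≈0.19) with the plunger about 12.7 mm in. Continuing.

```bash
python3 -m creep '[{"x":0.0005,"y":0.0044,"z":0,"turn":0},{"x":0.001,"y":0.0087,"z":0,"turn":0},{"x":0.0017,"y":0.013,"z":0,"turn":0},{"x":0.0025,"y":0.0174,"z":0,"turn":0},{"x":0.0035,"y":0.0217,"z":0,"turn":0},{"x":0.0045,"y":0.0259,"z":0,"turn":0},{"x":0.0056,"y":0.0301,"z":0,"turn":0},{"x":0.0068,"y":0.0343,"z":0,"turn":0},{"x":0.0082,"y":0.0385,"z":0,"turn":0},{"x":0.0096,"y":0.0426,"z":0,"turn":0},{"x":0.0111,"y":0.0467,"z":0,"turn":0},{"x":0.0127,"y":0.0508,"z":0,"turn":0},{"x":0.0145,"y":0.0548,"z":0,"turn":0},{"x":0.0163,"y":0.0588,"z":0,"turn":0},{"x":0.0182,"y":0.0627,"z":0,"turn":0},{"x":0.0202,"y":0.0666,"z":0,"turn":0},{"x":0.0218,"y":0.0695,"z":0,"turn":0},{"x":0.0218,"y":0.0695,"z":0,"turn":0}]'| grep -E "clock|eef|force"; python3 cw.py; python3 rim.py
```

```text
clock: 13.42
eef_pos: [0.4704, 0.118, 0.0636]
force: [-0.1, 0.1, 10.2]
rim z 0.1154 floor 0.1027 c [0.4684 0.1176] R 0.1738 theta 0.615 tcp-c [0.002  0.0003] z 0.0636
scene 144 [0.0982 0.1102 0.1506 0.196 ] [0.4739 0.1309]
side 119 [0.1005 0.1059 0.1152 0.1169] [0.4663 0.1219]
13.575 [0.47029458 0.11788511 0.06353966] [ 0.67009806 -0.26552744  9.41465898] [ 1.26340636e-01 -2.74000186e+01 -2.48537332e+01  3.94026763e-03
  1.02559389e-01 -2.78143433e-02]
```

θ≈0.615, close to 0.628. I'll nudge 2 mm further, then rise.

```bash
python3 -m creep '[{"x":0.001,"y":0.0018,"z":0,"turn":0},{"x":0.001,"y":0.0018,"z":0,"turn":0},{"x":0.001,"y":0.0018,"z":0.003,"turn":0},{"x":0.001,"y":0.0018,"z":0.006,"turn":0},{"x":0.001,"y":0.0018,"z":0.009,"turn":0},{"x":0.001,"y":0.0018,"z":0.009,"turn":0}]'| grep -E "clock|eef|force"; python3 cw.py
```

```text
clock: 14.32
eef_pos: [0.4712, 0.1195, 0.0723]
force: [2.1, -0.8, 5.5]
rim z 0.1241 floor 0.1114 c [0.4692 0.1191] R 0.1738 theta 0.625 tcp-c [0.002  0.0003] z 0.0722
```

The plunger rises with the fingers into the hole (floor at 0.111, θ≈0.625). Withdrawing straight up.

```bash
python3 -m creep '[{"x":0,"y":0,"z":0.004,"turn":0},{"x":0,"y":0,"z":0.008,"turn":0},{"x":0,"y":0,"z":0.02,"turn":0},{"x":0,"y":0,"z":0.04,"turn":0},{"x":0,"y":0,"z":0.07,"turn":0},{"x":0,"y":0,"z":0.1,"turn":0},{"x":-0.01,"y":0,"z":0.12,"turn":0},{"x":-0.01,"y":0,"z":0.12,"turn":0},{"x":-0.01,"y":0,"z":0.12,"turn":0},{"x":-0.01,"y":0,"z":0.12,"turn":0}]'| grep -E "clock|eef|force"; python3 cw.py; python3 - <<'E'
from h import *
p=env.capture("scene")["img"];d=env.capture("side")["img"]
cv2.imwrite("pics/e.png",np.hstack([cv2.resize(p[160:310,205:355],(400,400),interpolation=3),cv2.resize(d[180:330,180:330],(400,400),interpolation=3)]))
E
```

```text
clock: 15.62
eef_pos: [0.4581, 0.1196, 0.1892]
force: [0.7, 0.3, -0.4]
rim z 0.1276 floor 0.115 c [0.4693 0.119 ] R 0.1737 theta 0.625 tcp-c [-0.0111  0.0007] z 0.1893
```

View pics/e.png

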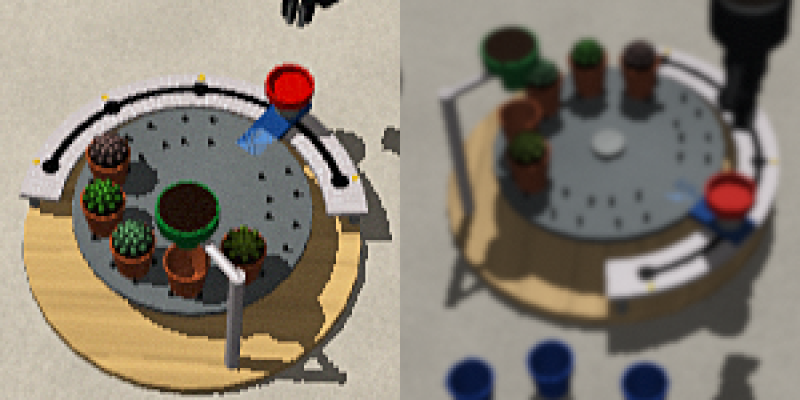

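The cap is at the next hole (crop 290,88) with its floor back at 0.115. The empty pot stands upright under the chute (crop 185,270), and the robot is clear of everything. Handing in.

```bash
python3 -c "
from bench import env; print(env.sign_off())"
```

```text
the job is handed in; nothing more can be done
None
```

I indexed the carousel one hole and handed the job in; the empty terracotta pot now stands upright under the filling chute. The hand-in gives no verdict.

**What I did:** The empty pot was on the carousel's +y side, so the table had to turn towards -0.628. I pressed the cap down about 12.7 mm, pushed it one hole that way and let it spring up there. Then I lifted the fingers straight up and clear.

**Last checks:**
- **Table:** the turn measured about 0.625 rad, against 0.628 for the hole.
- **Plunger:** the cap floor is back at 0.115 m, so the plunger is fully up.
- **Robot:** the force reading is near zero and the fingers are clear of everything.
- **Pots:** the picture shows the pots on the table standing in their places. I judged the empty pot's position under the chute by eye, not by measurement. I did not re-measure the things on the bench.

**One disagreement:** the reported TCP height was about 38 mm below the real fingertips. The wrist depth picture showed this, and first contact with the cap came at a reported z of about 0.076 instead of 0.115. I set the pressing depth from the force and the cap's measured height instead. The reported x and y agreed with the pictures.

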